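Stand two leaning volumes back against the boxed set

TASK

On each side of the boxed set a loose hardback has slipped out at the foot and leans against the case. With the fingertips push the foot of each leaning book in until it stands upright with its cover flat against the case. Only push: do not lift a book, do not shove the boxed set along, and leave the tins and the roll of webbing where they are.

Things in the scene. Friction and masses are not known exactly. Their poses are not given: they have to be found in the camera images.
- boxed_set: boxed set: four hardbacks in a board slipcase, one upright block 132 mm deep along its own x (open side with the spines at +x), 146 mm wide along own y, 192 mm tall along own z; origin at the centre of its underside. Stands loose on the bare table (z = 0), 2.3 kg, friction about 0.6: only its weight holds it
- lean_left: loose closed hardback leaning on the left (+y) side of the boxed set, about 0.5 kg: 128 mm deep along own x, 34 mm thick along own y, 185 mm tall along own z; origin at the centre of its underside. Own z slants to the case by 14 to 27 deg: its inner lower edge on the table 45 to 80 mm from the case, upper edge resting on it. Standing right, its origin is 90 mm from the set's, along the set's +y
- lean_right: equal hardback (size, origin, axes as lean_left) leaning on the right (-y) side of the boxed set, the mirror image: its own z slants towards +y, its outer cover faces -y and up. Standing right, its origin is 90 mm from the boxed set's, along the set's -y
- tin_tall: upright craft tin, diameter 60 mm, 110 mm tall, on the far side (+x) of the boxed set; origin at the centre of its underside. Leave it alone
- tin_wide: upright craft tin, diameter 68 mm, 80 mm tall, on the far side (+x) of the boxed set; origin at the centre of its underside. Leave it alone
- webbing_roll: flat-lying roll of black webbing, diameter 96 mm, 30 mm high, between the boxed set and the robot; origin at the centre of its underside. Leave it alone
Mind the look-alikes: they are no part of the job. What is shaped like the lean_right but purple is not meant. What is shaped like the lean_left but pink is not meant.

How it is judged:
At the end, for the whole second after the job is handed in: Both hardbacks stand on the table at rest, upright within 0.05 rad, parallel to the case within 0.1 rad, at most 7 mm from its side and within 30 mm of its middle in depth; the boxed set upright and within 25 mm, the tins and roll within 20 mm of where they began (angle between each of lean_left, lean_right, boxed_set's own z axis and vertical below 0.05 rad and angle between the y axis of each of lean_left, lean_right and the y axis of boxed_set, either way round below 0.1 rad and height (world z) of each of lean_left, lean_right below 0.004 m and x of lean_left in the frame of boxed_set between -0.03 and 0.03 m and linear speed of each of lean_left, lean_right below 0.01 m/s and y of lean_left in the frame of boxed_set between 0.085 and 0.097 m and x of lean_right in the frame of boxed_set between -0.03 and 0.03 m and y of lean_right in the frame of boxed_set between -0.097 and -0.085 m and distance of boxed_set from where it was at the start of the episode below 0.025 m and distance of each of tin_tall, tin_wide, webbing_roll from where it was at the start of the episode below 0.02 m); the robot touches nothing.
It fails at once if a book or the boxed set is lifted off the table (height (world z) of any of lean_left, lean_right, boxed_set above 0.015 m).
It fails at once if a book or the boxed set is knocked over (angle between any of lean_left, lean_right's own z axis and vertical above 0.65 rad or angle between boxed_set's own z axis and vertical above 0.2 rad).
It fails at once if the boxed set is shoved along by more than 25 mm (distance of boxed_set from where it was at the start of the episode above 0.025 m).
It fails at once if a tin or the roll of webbing is moved by more than 20 mm or tipped (distance of any of tin_tall, tin_wide, webbing_roll from where it was at the start of the episode above 0.02 m or angle between any of tin_tall, tin_wide, webbing_roll's own z axis and vertical above 0.2 rad).
It also fails if it takes over 54 s, if anything falls off the work surface, if the arm or the gripper's body presses on something with over 40 N, if the wrist force passes 120 N, or if a joint passes its speed limit or range.

ROBOT

A 7-joint arm with a two-finger parallel gripper is mounted at the origin on the work surface. World frame = base frame: x ahead of the robot, y to its left, z up, the work surface at z = 0. Lengths are in m, angles in rad, forces in N, time in s.
With the tool pointing down it reaches from about 0.425 to 0.875 m from the base axis. Payload 4.7 kg.
Tool frame: the origin (TCP) lies between the finger pads; the fingertips stand 11 mm ahead of it and the grasp point (between the pads) lies 8 mm behind it (robot.nose_length is the distance from the TCP to the fingertips, in m); x points along the fingers, y is the direction in which the jaws open and shut, and the axes are right-handed (so a half turn about x gives the same grasp; the last joint's range is limited). The gripper opens to 85 mm and grips with 20 to 120 N. Pads are 22 mm wide; open, the fingers measure 114 mm over their backs; the gripper's body (76 mm by 85 mm) begins 54 mm behind the grasp point. The pads swing forward as they close: fully open they stand 13 mm farther back than shut.
Start: joints at [-1.271, 0.321, -0.07, 1.45, 0.023, 1.371, -0.057], TCP at [0.183, 0.624, 0.242] pointing down, gripper open.
Joint ranges: [-2.86, 2.86], [-0.3, 2.09], [-1.38, 1.24], [0.06, 2.45], [-1.56, 4.7], [0.09, 2.05], [-2.69, 2.69]. Speed limits (rad/s): [2.57, 2.57, 3.14, 3.14, 3.14, 3.14, 3.14].

INTERFACE

Orientations are given as a rotation vector (axis times angle).
In Python, from plant import robot gives the robot as it stands.
- The arm moves only by the tool arm_command, never from a script. Its argument "motion" is a list of rows, each a list of 3 entries, a list of its own where there are three numbers: the shift along the tool's x, y, z in cm, then the turn about the tool's x in degrees, then the gripper command: -1 is shut, 1 is fully open, values between are in proportion. A call has 1 to 5 rows; each row is the pose to reach, as a shift and turn from the pose commanded when the call began, along the tool's axes at that moment; what a row does not reach only later rows make up. A row lasts 1/10 s, in which the tool goes at most 50 mm and 8.59 degrees, less where a joint would pass 70% of its speed; a pose out of reach is approached as far as the arm can. A call with a gripper value outside its range is refused whole. The fingers move at their own pace and stop on an object; "grip_force" is the grip in N (left out, the last holds). Time passes only in rows, so rows that repeat a pose let the fingers close. It gives the time, the measured TCP pose, the force and the opening at its end, in the units of the state.
- robot.sense(): the state, without advancing time (a new reading comes with each control period).
- robot.grab_frame(name): name is "scene" or "top" or "wrist"; returns the picture (384x512x3 uint8, blue, green, red); there is no depth.
- robot.camera_params(name): a dict with "mtx" (3x3 intrinsics, pixels), "rvec" (rotation vector, rad) and "tvec" (3), from world to camera coordinates, as OpenCV has them; the wrist camera has in their place "T_tool_cam" (4x4, takes a point from camera to tool coordinates, whose origin is the TCP and whose axes are the tool frame's). Camera axes: x right, y down, z forward; pixel columns grow to the right and rows downward; lengths in m; the calibration is good to about 2 mm. A picture is of the moment at which its call begins: read the wrist's pose just before it. camera_params takes no time and is no camera call.
- robot.close_job(): hands the job in, once; it reports no verdict.
Trained networks look in the newest picture that a camera, given by its name, has taken for a name from the list of things; names that differ only in an ending like _2 or _b are one class to them, and where a whole thing is asked for, a point or a joint stands for the part that bears it (a point fixed in the world has none). Each returns a list of dicts, best first, with "score" (0 to 1); they miss things now and then, are a little off and sometimes report something else, mostly with a low value. They report only what shows in the picture. A call takes as long as a camera call. They do not tell look-alikes from the thing itself.
- robot.spot_in(camera, label): "point" ([column, row] in pixels, amid what is visible of it).
- robot.outline_of(camera, label): "mask" (384x512 bool, what is visible of it) and "point" ([column, row] in pixels, amid what is visible of it).
- robot.place_of(camera, label): "point" ([column, row] in pixels: a listed point, or the origin of a listed thing).
The state is a dict: "clock": time; "joint_pos": joint angles; "qd": joint speeds; "joint_efforts": joint torques, N m; "tool_pos": TCP position; "tool_rot": TCP orientation; "wrist_force": force on the tool from outside, world axes, zero at the start; "wrist_torque": the same for the moment, N m; "finger_gap": finger opening in m.
Only numpy, scipy, OpenCV 4.12 (cv2) and the standard library are available. Lean on these libraries where they do the work, as an engineer would, in place of code of your own. Each camera call takes 0.05 s, during which the arm holds its last target. There are 200 camera calls.

## Working session

There is one attempt and no reset: what is moved stays moved. The work goes in short steps, Python scripts to look and compute and a tool call to move; the robot and the scene stay as the last step left them, time stands still between calls to the robot, and variables do not carry over. Pictures are saved under pics/ and viewed, about 8 in all and at most 12, crops included, and the job is handed in when it is done.

Besides the shell and the picture viewer there is one more tool, called after ">>>" by a JSON object that holds its "op" and its "data", one argument or row to a line. arm_command: Moves the arm, as the interface text tells. Its arguments: {"type":"object","properties":{"motion":{"type":"array","items":{"type":"array"}},"grip_force":{"type":"number"}},"required":["motion"]}

```bash
ls; mkdir -p pics; python3 - <<'E'
from plant import robot
import cv2,numpy as np
s=robot.sense(); print({k:np.round(v,3) for k,v in s.items()})
for c in("scene","top"):
    im=robot.grab_frame(c); cv2.imwrite(f"pics/{c}0.png",im); print(c,robot.camera_params(c))
    for l in("boxed_set","lean_left","lean_right","tin_tall","tin_wide","webbing_roll"):
        print(l,[(np.round(d["point"]),round(d["score"],2)) for d in robot.place_of(c,l)])
E
```

```text
pics
{'clock': np.float64(0.0), 'joint_pos': array([-1.271,  0.322, -0.07 ,  1.452,  0.023,  1.371, -0.057]), 'qd': array([ 0.001, -0.   , -0.002, -0.001,  0.   , -0.002, -0.001]), 'joint_efforts': array([-1.0000e-03, -4.9357e+01, -3.8200e-01, -3.1434e+01,  1.3000e-02,
        1.1000e-02,  0.0000e+00]), 'tool_pos': array([0.183, 0.623, 0.241]), 'tool_rot': array([ 0.223,  1.559, -0.226]), 'wrist_force': array([-0.117, -0.534, -0.009]), 'wrist_torque': array([ 0.011, -0.022, -0.05 ]), 'finger_gap': np.float64(0.085)}
scene {'mtx': array([[391.26976707,   0.        , 258.76612443],
       [  0.        , 391.26976707, 188.98832692],
       [  0.        ,   0.        ,   1.        ]]), 'rvec': array([ 2.04330922, -2.06871391,  0.31639332]), 'tvec': array([-0.05741851,  0.57875583,  0.64346517])}
boxed_set [(array([216., 196.]), 0.8)]
lean_left [(array([139., 207.]), 0.81), (array([123., 112.]), 0.68)]
lean_right [(array([393., 176.]), 0.97), (array([286., 187.]), 0.9)]
tin_tall []
tin_wide []
webbing_roll [(array([233., 262.]), 0.95)]
top {'mtx': array([[370.4349298 ,   0.        , 257.53065053],
       [  0.        , 370.4349298 , 199.93988589],
       [  0.        ,   0.        ,   1.        ]]), 'rvec': array([ 2.151078  , -2.13446103,  0.20715483]), 'tvec': array([-0.06711758,  0.59881815,  0.93038476])}
boxed_set []
lean_left [(array([153., 138.]), 0.78), (array([165., 214.]), 0.74)]
lean_right [(array([275., 195.]), 0.96), (array([354., 197.]), 0.61)]
tin_tall [(array([204., 165.]), 0.86)]
tin_wide [(array([247., 164.]), 0.77)]
webbing_roll [(array([238., 255.]), 0.73)]
```

```bash
python3 - <<'E'
import cv2,numpy as np
a=cv2.resize(cv2.imread("pics/scene0.png"),(800,600));cv2.imwrite("pics/s.png",a)
a=cv2.resize(cv2.imread("pics/top0.png"),(800,600));cv2.imwrite("pics/t.png",a)
E
```

```text
(no output)
```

View pics/s.png

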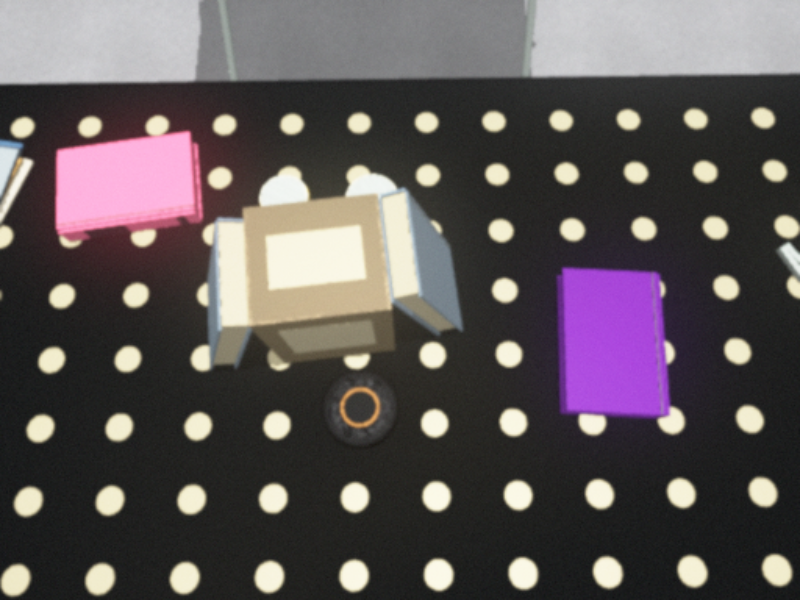

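View pics/t.png

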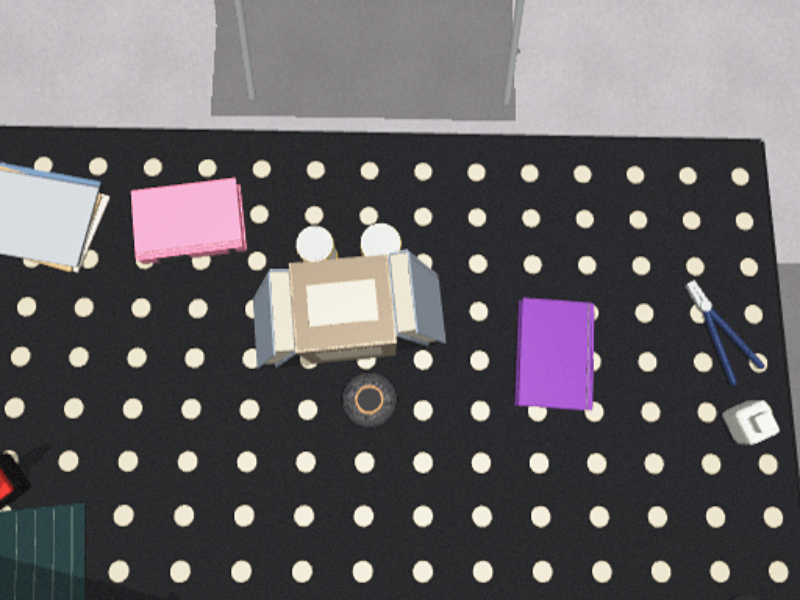

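The top view (800 px scale) shows the box top with corners at about (289,263), (392,255), (397,343) and (296,352). The blue books lean on both sides, with near foot corners at about (254,366) on the left and (445,342) on the right. The two tins are behind the box, the roll is in front, and the pink and purple decoys lie flat and away from it.

```bash
cat > h.py <<'E'
from plant import robot
import cv2,numpy as np
from scipy.spatial.transform import Rotation as R
def back(c,px,z):
    p=robot.camera_params(c); r=R.from_rotvec(p["rvec"]).as_matrix()
    o=-r.T@p["tvec"]; d=r.T@np.linalg.inv(p["mtx"])@[*px,1]
    return o+d*(z-o[2])/d[2]
E
python3 - <<'E'
from h import *
P={"top":dict(box=[(289,263),(392,255),(397,343),(296,352)],L=[(254,366)],R=[(445,342)],rollc=[(369,400)],tins=[(314,243),(381,240)]),
"scene":dict(box=[(243,209),(378,195),(392,309),(248,325)],L=[(209,368)],R=[(461,330)],rollc=[(360,407)],tins=[])}
for c in P:
  for k,z in dict(box=.192,L=.012,R=.012,rollc=.03,tins=.095).items():
    q=np.array([back(c,np.array(p)*.64,z)[:2] for p in P[c][k]]); print(c,k,q.round(3).tolist())
    if k=="box":
      m=q.mean(0); y=q[0]-q[1]+q[3]-q[2]; a=np.arctan2(-y[0],y[1]); print(m,np.degrees(a),"sizes",[np.linalg.norm(q[i]-q[i-1]).round(3) for i in range(4)])
      Rm=np.array([[np.cos(a),np.sin(a)],[-np.sin(a),np.cos(a)]])
    else: print("  inbox",(Rm@(q-m).T).T.round(3).tolist() if len(q) else '')
s=robot.sense(); print(R.from_rotvec(s["tool_rot"]).as_matrix().round(3),robot.nose_length)
E
```

```text
top box [[0.647, 0.107], [0.661, -0.044], [0.531, -0.052], [0.516, 0.092]]
[0.58874507 0.0260686 ] 5.440419894395283 sizes [np.float64(0.132), np.float64(0.151), np.float64(0.131), np.float64(0.145)]
top L [[0.51, 0.193]]
  inbox [[-0.063, 0.173]]
top R [[0.554, -0.138]]
  inbox [[-0.05, -0.16]]
top rollc [[0.452, -0.007]]
  inbox [[-0.139, -0.02]]
top tins [[0.707, 0.085], [0.713, -0.025]]
  inbox [[0.123, 0.047], [0.119, -0.063]]
scene box [[0.645, 0.107], [0.659, -0.037], [0.531, -0.052], [0.516, 0.093]]
[0.58778102 0.02782316] 5.833486859514719 sizes [np.float64(0.129), np.float64(0.145), np.float64(0.129), np.float64(0.146)]
scene L [[0.508, 0.187]]
  inbox [[-0.063, 0.167]]
scene R [[0.554, -0.138]]
  inbox [[-0.051, -0.162]]
scene rollc [[0.453, -0.008]]
  inbox [[-0.137, -0.022]]
scene tins []
  inbox 
[[ 0.     0.282  0.959]
 [ 0.     0.959 -0.282]
 [-1.     0.     0.   ]] 0.011
```

>>> {"op": "arm_command", "data": {
  "motion": [
    [[0, -11, 23], 0, 1],
    [[0, -11, 23], 0, 1],
    [[0, -11, 23], 0, 1],
    [[0, -11, 23], 0, 1],
    [[0, -11, 23], 0, 1]
  ]
}}

```text
clock: 1.2
tool_pos: [0.3705, 0.4551, 0.2427]
tool_rot: [0.225, 1.559, -0.224]
wrist_force: [1.3, 0.3, 1.3]
finger_gap: 0.0858
```

>>> {"op": "arm_command", "data": {
  "motion": [
    [[0, -11, 23], -22, 1],
    [[0, -11, 23], -22, 1],
    [[0, -11, 23], -22, 1],
    [[0, -11, 23], -22, 1],
    [[0, -11, 23], -22, 1]
  ]
}}

```text
clock: 1.7
tool_pos: [0.5507, 0.2933, 0.2427]
tool_rot: [-0.077, 1.569, 0.078]
wrist_force: [-0.3, 0.3, -0.5]
finger_gap: 0.0854
```

>>> {"op": "arm_command", "data": {
  "motion": [
    [[0, 0, 0], 0, 1],
    [[0, 0, 0], 0, 1],
    [[0, 0, 0], 0, 1]
  ]
}}

```text
clock: 2.0
tool_pos: [0.5484, 0.2962, 0.2422]
tool_rot: [-0.078, 1.57, 0.079]
wrist_force: [-0.6, 1.2, -0.1]
finger_gap: 0.0855
```

>>> {"op": "arm_command", "data": {
  "motion": [
    [[5, 0, 1.3], 0, 1],
    [[10, 0, 1.3], 0, 1],
    [[15, 0, 1.3], 0, 1],
    [[19, 0, 1.3], 0, 1],
    [[21, 0, 1.3], 0, 1]
  ]
}}

```text
clock: 2.5
tool_pos: [0.558, 0.297, 0.0277]
tool_rot: [-0.082, 1.576, 0.078]
wrist_force: [0.9, -0.2, 0.2]
finger_gap: 0.0856
```

```bash
python3 - <<'E'
from h import *
s=robot.sense();print(s["tool_pos"],s["wrist_force"])
im=np.hstack([cv2.resize(robot.grab_frame("scene")[90:290,80:340],None,fx=1.5,fy=1.5),cv2.resize(robot.grab_frame("top")[120:320,110:370],None,fx=1.5,fy=1.5)])
cv2.imwrite("pics/a.png",im);print(im.shape)
E
```

```text
[0.55796536 0.29703289 0.02769565] [ 0.85237143 -0.17166415  0.22534467]
(300, 780, 3)
```

View pics/a.png

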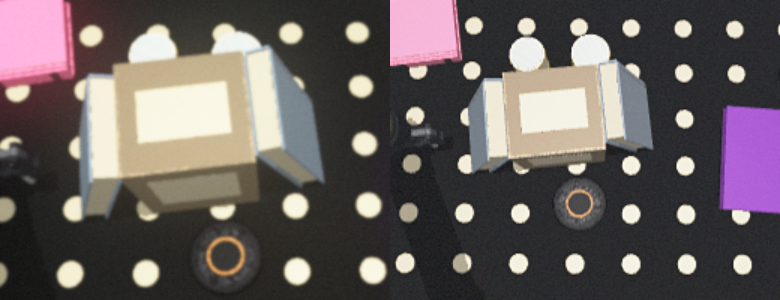

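The gripper is beside the middle of the left book, with a gap of about 35 mm to it. I'll descend and start the push.

>>> {"op": "arm_command", "data": {
  "motion": [
    [[0.8, 0, 0], 0, 1],
    [[1.2, 0, 0], 0, 1],
    [[1.2, -1, 0], 0, 1],
    [[1.2, -2, 0], 0, 1],
    [[1.2, -3, 0], 0, 1]
  ]
}}

```text
clock: 3.1
tool_pos: [0.5661, 0.2648, 0.0213]
tool_rot: [-0.076, 1.568, 0.077]
wrist_force: [-0.4, 0.4, -0.1]
finger_gap: 0.0854
```

>>> {"op": "arm_command", "data": {
  "motion": [
    [[0, -0.5, 0], 0, 1],
    [[0, -1, 0], 0, 1],
    [[0, -1.5, 0], 0, 1],
    [[0, -2, 0], 0, 1],
    [[0, -2.5, 0], 0, 1]
  ]
}}

```text
clock: 3.6
tool_pos: [0.5673, 0.2457, 0.0209]
tool_rot: [-0.075, 1.568, 0.084]
wrist_force: [-2.5, 10.8, 0.9]
finger_gap: 0.0856
```

>>> {"op": "arm_command", "data": {
  "motion": [
    [[0, -0.5, 0], 0, 1],
    [[0, -1, 0], 0, 1],
    [[0, -1.5, 0], 0, 1],
    [[0, -2, 0], 0, 1]
  ]
}}

```text
clock: 4.0
tool_pos: [0.5694, 0.225, 0.0208]
tool_rot: [-0.077, 1.568, 0.083]
wrist_force: [-0.7, 4.2, -0.8]
finger_gap: 0.0852
```

```bash
python3 - <<'E'
from h import *
s=robot.sense();print(s["tool_pos"],s["wrist_force"])
im=np.hstack([cv2.resize(robot.grab_frame("scene")[90:290,80:340],None,fx=1.5,fy=1.5),cv2.resize(robot.grab_frame("top")[120:320,110:370],None,fx=1.5,fy=1.5)])
cv2.imwrite("pics/b.png",im)
E
```

```text
[0.56938867 0.22500005 0.02084343] [-0.65674286  4.23876357 -0.81373691]
```

View pics/b.png

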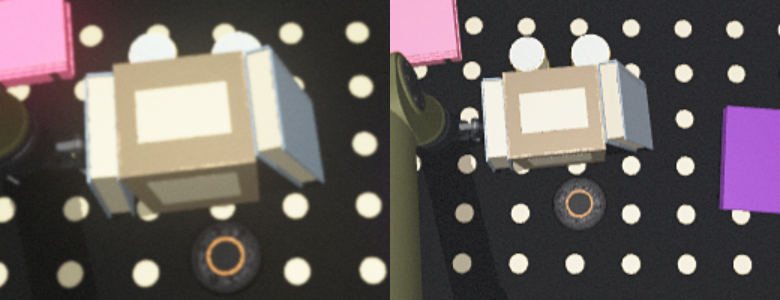

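The left book is standing up as its foot slides in, and the box hasn't visibly moved. I'll keep pushing.

>>> {"op": "arm_command", "data": {
  "motion": [
    [[0, -0.5, 0], 0, 1],
    [[0, -1, 0], 0, 1],
    [[0, -1.5, 0], 0, 1],
    [[0, -2, 0], 0, 1],
    [[0, -2.5, 0], 0, 1]
  ]
}}

```text
clock: 4.6
tool_pos: [0.5712, 0.2033, 0.0207]
tool_rot: [-0.074, 1.569, 0.087]
wrist_force: [-1.5, 15.9, -1.7]
finger_gap: 0.0853
```

>>> {"op": "arm_command", "data": {
  "motion": [
    [[0, -0.3, 0], 0, 1],
    [[0, -0.6, 0], 0, 1],
    [[0, -0.6, 0], 0, 1]
  ]
}}

```text
clock: 4.9
tool_pos: [0.5719, 0.196, 0.0206]
tool_rot: [-0.075, 1.569, 0.085]
wrist_force: [-1.0, 13.3, -0.8]
finger_gap: 0.0857
```

>>> {"op": "arm_command", "data": {
  "motion": [
    [[0, -0.2, 0], 0, 1],
    [[0, -0.3, 0], 0, 1]
  ]
}}

```text
clock: 5.1
tool_pos: [0.5721, 0.194, 0.0207]
tool_rot: [-0.075, 1.569, 0.086]
wrist_force: [-1.4, 14.5, -1.0]
finger_gap: 0.0854
```

```bash
python3 - <<'E'
from h import *
s=robot.sense();print(s["tool_pos"],s["wrist_force"])
im=np.hstack([cv2.resize(robot.grab_frame("scene")[120:250,120:310],None,fx=2.1,fy=2.1,interpolation=2),cv2.resize(robot.grab_frame("top")[150:280,150:340],None,fx=2.1,fy=2.1,interpolation=2)])
cv2.imwrite("pics/c.png",im)
E
```

```text
[0.57210779 0.19403477 0.0206802 ] [-1.39737917 14.54803108 -0.98037712]
```

View pics/c.png

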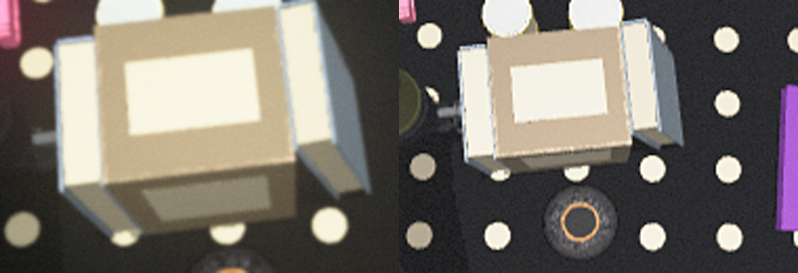

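```bash
cat >> h.py <<'E'
def shift(c,im,z=.192):
    a=cv2.imread(f"pics/{c}0.png"); x0,x1,y0,y1=(190,248,173,213) if c=="top" else (163,240,143,190)
    r=cv2.matchTemplate(cv2.resize(im[y0-14:y1+14,x0-14:x1+14],None,fx=4,fy=4,interpolation=2),cv2.resize(a[y0:y1,x0:x1],None,fx=4,fy=4,interpolation=2),5)
    _,v,_,p=cv2.minMaxLoc(r); d=np.array(p)/4-14
    ctr=np.array([(x0+x1)/2,(y0+y1)/2]); return v,d,(back(c,ctr+d,z)-back(c,ctr,z))[:2]*1000
E
python3 - <<'E'
from h import *
for c in("top","scene"):
    im=robot.grab_frame(c); print(c,shift(c,im)); cv2.imwrite(f"pics/{c}1.png",im)
a=cv2.resize(cv2.imread("pics/top1.png")[160:250,160:290],None,fx=6,fy=6,interpolation=2);cv2.imwrite("pics/d.png",a)
E
```

```text
top (0.9938083291053772, array([ 7.  , -0.75]), array([  1.89551166, -15.8211554 ]))
scene (0.9980218410491943, array([ 9.75, -1.  ]), array([  1.5345033 , -15.82858253]))
```

View pics/d.png

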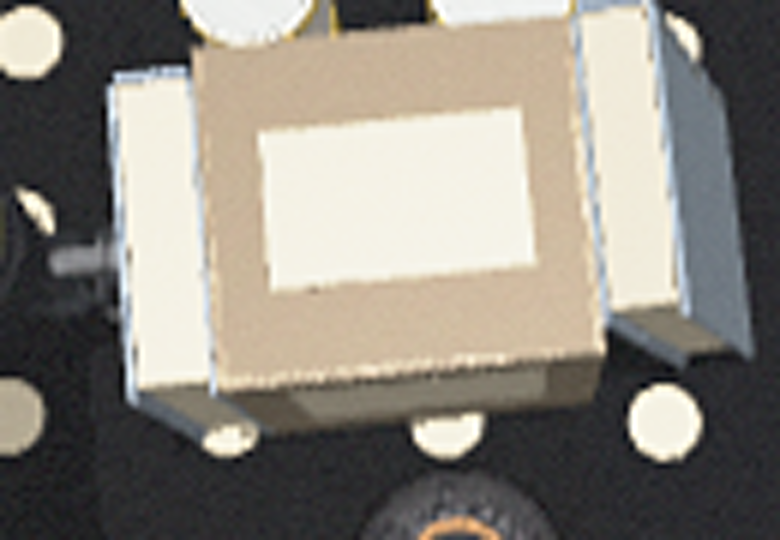

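The box has slid about 16 mm to the right and the left book is flush against it. That leaves 9 mm of the 25 mm limit, and pushing the right book should move the box back. Next I'll check how much room the purple decoy leaves.

>>> {"op": "arm_command", "data": {
  "motion": [
    [[0, 3, 0], 0, 1],
    [[-5, 4, 0], 0, 1],
    [[-10, 4, 0], 0, 1],
    [[-15, 4, 0], 0, 1],
    [[-20, 4, 0], 0, 1]
  ]
}}

```text
clock: 5.8
tool_pos: [0.5692, 0.2251, 0.2212]
tool_rot: [-0.077, 1.57, 0.074]
wrist_force: [0.3, 1.0, 0.6]
finger_gap: 0.0856
```

```bash
python3 - <<'E'
from h import *
for p in[(518,300),(594,304),(516,404)]: print("purple",back("top",np.array(p)*.64,.034).round(3))
for p in[(752,357),(722,92)]: print("foot",back("top",np.array(p)/6+160,.009).round(3))
im=robot.grab_frame("top"); print(shift("top",im)); print(robot.sense()["tool_pos"])
E
```

```text
purple [ 0.626 -0.264  0.034]
purple [ 0.621 -0.397  0.034]
purple [ 0.447 -0.256  0.034]
foot [ 0.553 -0.14   0.009]
foot [ 0.677 -0.127  0.009]
(0.9933124780654907, array([ 7.  , -0.75]), array([  1.89551166, -15.8211554 ]))
[0.57339523 0.22667708 0.23125524]
```

>>> {"op": "arm_command", "data": {
  "motion": [
    [[-2, -3, 0.6], 0, 0.6],
    [[-2, -8, 0.6], 0, 0.6],
    [[-2, -13, 0.6], 0, 0.6],
    [[-2, -18, 0.6], 0, 0.6],
    [[-2, -22, 0.6], 0, 0.6]
  ]
}}

```text
clock: 6.35
tool_pos: [0.5962, 0.0032, 0.2392]
tool_rot: [-0.075, 1.57, 0.072]
wrist_force: [-0.1, 0.1, -0.0]
finger_gap: 0.0683
```

>>> {"op": "arm_command", "data": {
  "motion": [
    [[0, -5, 0], 0, 0.6],
    [[0, -10, 0], 0, 0.6],
    [[0, -15, 0], 0, 0.6],
    [[0, -20.5, 0], 0, 0.6],
    [[0, -20.5, 0], 0, 0.6]
  ]
}}

```text
clock: 6.85
tool_pos: [0.6136, -0.2067, 0.2391]
tool_rot: [-0.072, 1.572, 0.061]
wrist_force: [-1.3, -1.1, -1.3]
finger_gap: 0.0682
```

>>> {"op": "arm_command", "data": {
  "motion": [
    [[0, 0, 0], 0, 0.6],
    [[0, 0, 0], 0, 0.6]
  ]
}}

```text
clock: 7.05
tool_pos: [0.6165, -0.1942, 0.2388]
tool_rot: [-0.077, 1.57, 0.078]
wrist_force: [0.5, 1.1, 0.3]
finger_gap: 0.0683
```

>>> {"op": "arm_command", "data": {
  "motion": [
    [[5, 0, 0.4], 0, 0.6],
    [[10, 0, 0.4], 0, 0.6],
    [[15, 0, 0.4], 0, 0.6],
    [[20, 0, 0.4], 0, 0.6],
    [[22, 0, 0.4], 0, 0.6]
  ]
}}

```text
clock: 7.55
tool_pos: [0.6175, -0.1902, 0.0137]
tool_rot: [-0.077, 1.577, 0.083]
wrist_force: [-0.1, 0.0, -0.7]
finger_gap: 0.0684
```

>>> {"op": "arm_command", "data": {
  "motion": [
    [[0, 0, 0], 0, 0.6],
    [[0, 0.7, 0], 0, 0.6],
    [[0, 1.4, 0], 0, 0.6],
    [[0, 1.9, 0], 0, 0.6]
  ]
}}

```text
clock: 7.95
tool_pos: [0.6207, -0.1776, 0.0223]
tool_rot: [-0.08, 1.564, 0.074]
wrist_force: [0.4, -5.4, -0.9]
finger_gap: 0.0685
```

```bash
python3 - <<'E'
from h import *
im=robot.grab_frame("top"); print(shift("top",im)); print(robot.sense()["tool_pos"])
im=np.hstack([cv2.resize(robot.grab_frame("scene")[120:250,170:360],None,fx=2.1,fy=2.1,interpolation=2),cv2.resize(im[150:280,170:360],None,fx=2.1,fy=2.1,interpolation=2)])
cv2.imwrite("pics/e.png",im)
E
```

```text
(0.9936782717704773, array([ 7.  , -0.75]), array([  1.89551166, -15.8211554 ]))
[ 0.62065785 -0.17657308  0.02236965]
```

View pics/e.png

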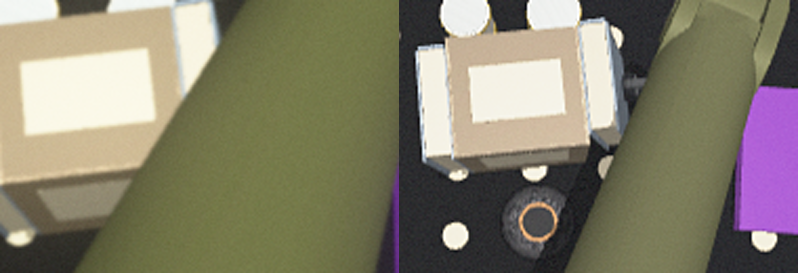

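Contact is made near the middle of the right book and the box hasn't moved.

>>> {"op": "arm_command", "data": {
  "motion": [
    [[0, 0.4, 0], 0, 0.6],
    [[0, 0.8, 0], 0, 0.6],
    [[0, 1.2, 0], 0, 0.6],
    [[0, 1.6, 0], 0, 0.6],
    [[0, 2.0, 0], 0, 0.6]
  ]
}}

```text
clock: 8.55
tool_pos: [0.6177, -0.1608, 0.0208]
tool_rot: [-0.08, 1.566, 0.069]
wrist_force: [4.3, -18.2, -4.2]
finger_gap: 0.0684
```

>>> {"op": "arm_command", "data": {
  "motion": [
    [[0, 0.4, 0], 0, 0.6],
    [[0, 0.8, 0], 0, 0.6],
    [[0, 1.2, 0], 0, 0.6],
    [[0, 1.5, 0], 0, 0.6]
  ]
}}

```text
clock: 8.95
tool_pos: [0.6164, -0.1475, 0.021]
tool_rot: [-0.079, 1.565, 0.067]
wrist_force: [3.2, -16.5, -3.5]
finger_gap: 0.0685
```

```bash
python3 - <<'E'
from h import *
im=robot.grab_frame("top"); print(shift("top",im)); print(robot.sense()["tool_pos"],robot.sense()["wrist_force"])
im=cv2.resize(im[160:250,160:290],None,fx=6,fy=6,interpolation=2)
cv2.imwrite("pics/f.png",im)
E
```

```text
(0.9914827346801758, array([0.75, 0.25]), array([-0.55996323, -1.71146912]))
[ 0.61637974 -0.1466956   0.02092887] [  2.41076158 -15.00669316  -3.84037071]
```

View pics/f.png

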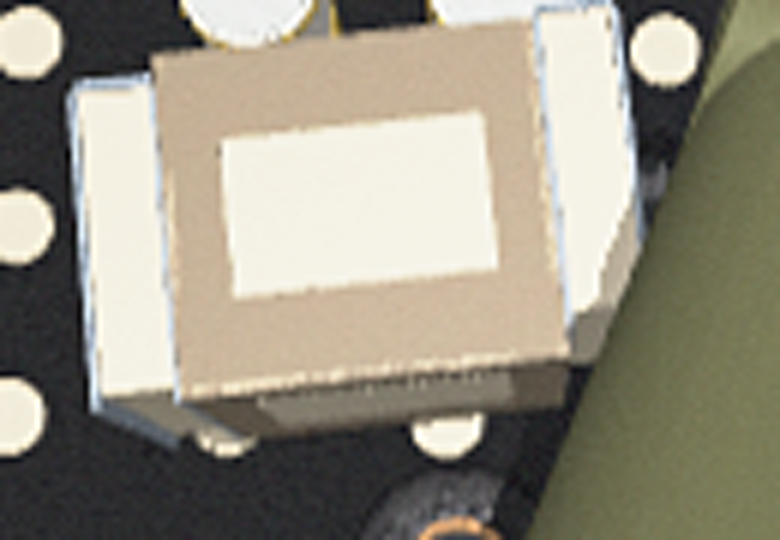

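>>> {"op": "arm_command", "data": {
  "motion": [
    [[0, -2, 0], 0, 0.6],
    [[0, -4, 0], 0, 0.6],
    [[-5, -4, 0], 0, 0.6],
    [[-10, -4, 0], 0, 0.6],
    [[-15, -4, 0], 0, 0.6]
  ]
}}

```text
clock: 9.5
tool_pos: [0.6195, -0.1787, 0.1718]
tool_rot: [-0.076, 1.569, 0.08]
wrist_force: [1.5, -0.2, -0.1]
finger_gap: 0.0683
```

>>> {"op": "arm_command", "data": {
  "motion": [
    [[-5, -5, 0], 0, 0.6],
    [[-5, -10, 0], 0, 0.6],
    [[-5, -15, 0], 0, 0.6],
    [[-5, -20, 0], 0, 0.6],
    [[-5, -20, 0], 0, 0.6]
  ]
}}

```text
clock: 10.0
tool_pos: [0.6375, -0.3849, 0.2203]
tool_rot: [-0.075, 1.569, 0.071]
wrist_force: [0.0, -0.9, 0.0]
finger_gap: 0.0682
```

```bash
cat > ov.py <<'E'
from h import *
import sys
def corners(m,a,yo,w,d,h):
    Rm=np.array([[np.cos(a),-np.sin(a)],[np.sin(a),np.cos(a)]])
    return np.array([[*(m+Rm@[sx*d/2,yo+sy*w/2]),z] for z in(0,h) for sx,sy in((-1,-1),(-1,1),(1,1),(1,-1))])
ims=[]
for c in("top","scene"):
    im=robot.grab_frame(c); cv2.imwrite(f"pics/{c}2.png",im); v,d,mm=shift(c,im); print(c,v,mm)
    p=robot.camera_params(c); m=np.array([.588,.027])+mm/1000; a=np.radians(5.6)
    x0,x1,y0,y1=(165,290,155,250) if c=="top" else (125,315,115,258)
    k=390/(x1-x0); im=cv2.resize(im[y0:y1,x0:x1],None,fx=k,fy=k,interpolation=2)
    for yo,w,dd,h,col in((0,.146,.132,.192,(0,0,255)),(.09,.034,.128,.185,(0,200,0)),(-.09,.034,.128,.185,(0,200,0))):
        q=(cv2.projectPoints(corners(m,a,yo,w,dd,h),p["rvec"],p["tvec"],p["mtx"],None)[0][:,0]-[x0-.5,y0-.5])*k
        q=[tuple(int(t) for t in u) for u in q]
        for i,j in [(0,1),(4,5),(5,6),(6,7),(7,4),(0,4),(1,5)]+([(1,2)] if yo>0 else [(3,0)] if yo<0 else []): cv2.line(im,q[i],q[j],col,1)
    ims.append(im)
H=min(i.shape[0] for i in ims); cv2.imwrite(sys.argv[1],np.hstack([i[:H] for i in ims]))
E
python3 ov.py pics/g.png
```

```text
top 0.9901830554008484 [-0.56573763 -1.14545319]
scene 0.9964994788169861 [-0.88510412 -1.2484434 ]
```

View pics/g.png

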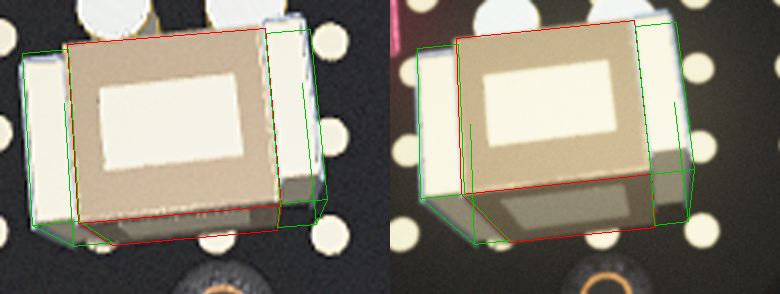

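Both books now stand against the case. The left one matches the upright-and-flush overlay, and the right one sits about 14 mm forward, within the 30 mm allowed. One closer check on the right book's base.

```bash
python3 - <<'E'
from h import *
exec(open("ov.py").read().split("ims=[]")[0].replace("import sys",""))
out=[]
for c,(x0,x1,y0,y1) in dict(top=(245,280,155,225),scene=(240,300,118,238)).items():
    im=cv2.imread(f"pics/{c}2.png"); p=robot.camera_params(c); k=560/(y1-y0)
    raw=cv2.resize(im[y0:y1,x0:x1],None,fx=k,fy=k,interpolation=2); o=raw.copy()
    m=np.array([.588,.027])+np.array([-.0007,-.0012]);a=np.radians(5.6); e=np.array([np.cos(a),np.sin(a)])*.014
    for mm,yo,w,dd,h,col in((m,0,.146,.132,.192,(0,0,255)),(m+e,-.09,.034,.128,.185,(0,200,0))):
        q=(cv2.projectPoints(corners(mm,a,yo,w,dd,h),p["rvec"],p["tvec"],p["mtx"],None)[0][:,0]-[x0-.5,y0-.5])*k
        q=[tuple(int(t) for t in u) for u in q]
        for i,j in [(0,1),(0,3),(4,5),(5,6),(6,7),(7,4),(0,4),(1,5)]: cv2.line(o,q[i],q[j],col,1)
    out+=[raw[:,:280],o[:,:280]] if c=="scene" else [o]
im=np.hstack(out);print(im.shape);cv2.imwrite("pics/i.png",im[:, :800] if im.shape[1]<=800 else cv2.resize(im,(800,int(im.shape[0]*800/im.shape[1]))))
E
```

```text
(560, 840, 3)
```

View pics/i.png

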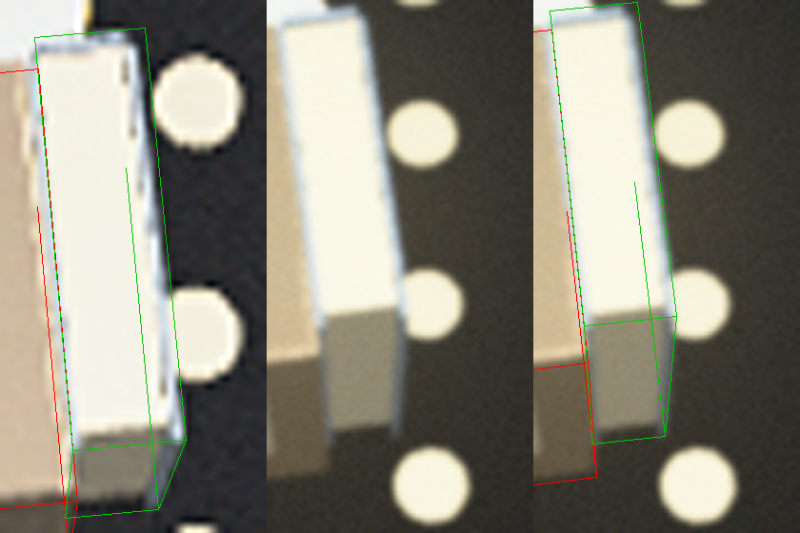

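```bash
python3 - <<'E'
from h import *
s=robot.sense();print(s["tool_pos"],s["wrist_force"],s["clock"])
for n in("tin_tall","tin_wide","webbing_roll"): print(n,[np.round(d["point"]) for d in robot.place_of("top",n)][:1])
robot.close_job()
E
```

```text
[ 0.63801362 -0.38248433  0.21971379] [0.17781436 0.24413572 0.86878605] 10.1
tin_tall [array([205., 166.])]
tin_wide [array([242., 165.])]
webbing_roll [array([237., 256.])]
the job is handed in; nothing more can be done
```

I pushed the foot of each book in with the back of an open finger, and both now stand upright and flat against the case. The job is handed in at about 10 s; no verdict was reported.

**Left book:** it matches the upright, flush overlay in both cameras to within about a pixel.

**Right book:** it also matches upright and flush to about a pixel. It sits about 14 mm forward of the case's middle in depth, within the 30 mm allowed.

**Boxed set:** the left push slid it about 16 mm, closer than I wanted to the 25 mm limit. Pushing the right book brought it back, and it ended about 1.5 mm from where it began.

**Tins and roll:** the arm stayed clear of them. The tall tin and the roll were found within 1 px of their first positions. The wide tin's point came out 5 px off (about 10 mm). The box partly hides that tin, and it looks unmoved in the pictures, so I put this down to detection error, but I did not check it further.

**Arm:** it is parked well clear, with wrist force about zero.

**Disagreement:** on both sides the gripper stopped about 19 mm farther out than the finger width predicted. A wider part of the finger higher up probably touched the upright book first; the overlays show no gap at the foot of either book.

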